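# Lodge the sleeve under the sprung hold-down arm

## Task

Take the steel sleeve from the wooden rest and lodge it in the metal holder for bore cleaning, headed end still facing you: lay its foot in the open end of the V-way, slide it in so that it pushes the sprung hold-down arm up and goes in beneath it, and press it home against the end stop with a push of about 10 N. Never force the sleeve against the holder (more than 15 N on the stop is too much) or shift the end stop; then let go, so that the arm bears down on the sleeve, and leave the other things where they stand.

Things in the scene. Friction and masses are not known exactly. Their poses are not given: they have to be found in the camera images.
- sleeve: the work: plain turned steel cylinder, 33 mm diameter, 120 mm long, about 250 g, at the start lying in the wooden rest. Origin: centre of its plain foot end, which faces away from the robot; its +z axis runs along the cylinder to the headed end with the bores (z = 120 mm), which faces the robot
- rest: fixed wooden rest: plate 10 mm thick, x = -16 to +62 mm, 60 mm wide, with V supports at x = -11..-1 and +43..+53 mm, up to 26 mm high. Origin on the desk, about under the sleeve's middle; +x from the sleeve's head to its foot. Sleeve axis 31 mm above the desk. The sleeve's last 40 mm at the head overhang freely and can be pinched from above
- holder: fixed metal holder, base plate 10 mm thick, x = -38 to +92 mm, 72 mm wide. Origin on the desk; +x is the way a sleeve is slid in (away from the robot), z up. The near part is the V-way, see way_mouth. Beyond it stand the end stop and the hinge of the hold-down arm. A sleeve that is home overhangs the near end by 42 to 54 mm, so its head stays free to hold
- way_mouth (a point): near end of the V-way (holder x = -38 mm), on its axis, 31 mm above the desk; x along the way. The way is two slick black faces at 45 degrees, 62 mm long (x = -38 to +24 mm of the holder), open above and toward the robot, up to 27 mm high; a sleeve laid in it centres itself, axis at 31 mm, top at 47.5 mm above the desk
- hold_arm (a joint): angle (rad) of the sprung hold-down arm: 0 at rest (low), about 0.10 when lying on the sleeve, grows as it is pushed up and back (limit 0.6). Hinge across the holder at its x = +75 mm, 30 mm above the desk. The spring presses a lodged sleeve down with about 6 N; wedging it up takes roughly 3 to 8 N of push along the way
- lip_tip (a point): near tip of the arm's sloping lip (26 mm wide): at rest at holder x = -14 mm, 55 mm above the desk. From it the lip slopes down to the slick black pad at holder x = +15 to +33 mm, 41 to 43 mm above the desk, too low for the sleeve: a sleeve slid along the way meets the lip at holder x = +2 mm and wedges it up. Lifted by the sleeve, the arm stays below 72 mm
- end_stop (a joint): compression (m) of the end stop: a steel plate 24 mm wide, 12 to 34 mm above the desk, square across the V-way, on a stiff spring of 8 N per mm; 0 when untouched. Its carriage was set by hand anywhere between x = +28 and +39 mm of the holder: where is not reported and must be found by feel. The carriage is held by friction only (about 35 N)
- short_sleeve: plain turned metal sleeve standing upright, 28 mm across, 85 mm tall; bystander, leave alone; origin at the centre of its underside
- cup: small steel cup, 68 mm across, 81 mm tall; bystander; origin under its centre
- tin: flat round screw tin, 63 mm across, 28 mm tall; bystander; origin under its centre
- weight: knobbed brass check weight, 22 mm across, 30 mm tall; bystander; origin under its centre
- tweezers: steel tweezers lying flat, 124 mm long, 9 mm high; bystander; origin under the middle
- stamp: wooden hand stamp, 25 x 54 mm, 70 mm tall; bystander; origin under its centre
Things that resemble listed ones, but are neither listed nor needed, are in the scene too. Leave any green or red look-alike of the sleeve alone.

How it is judged (in metres and radians):
On the way, in this order (a step that is already met when the one before it is completed fails the run):
1. the sleeve's foot has wedged the hold-down arm up and is beneath it, lying in line with the V-way (value of joint hold_arm above 0.06 rad and x of sleeve in the frame of holder above 0.008 m and angle between the z axis of sleeve and the x axis of holder, either way round below 0.1 rad), for 0.05 s.
2. the sleeve is pressed home against the end stop with at least 6 N (contact force between sleeve and end_stop above 6 N and value of joint hold_arm above 0.06 rad), for 0.1 s.
At the end, for the whole second after the job is handed in: the sleeve lies along the V-way (within 0.06 rad) with the headed end out, its foot within 2.5 mm of the end stop's face and within 3 mm of its axis sideways and in height, the hold-down arm bearing down on it (0.06 to 0.15 rad), at rest and released (x of sleeve in the frame of end_stop between -0.0025 and 0.002 m and y of sleeve in the frame of end_stop between -0.003 and 0.003 m and z of sleeve in the frame of end_stop between -0.003 and 0.003 m and angle between the z axis of sleeve and the x axis of holder, either way round below 0.06 rad and value of joint hold_arm between 0.06 and 0.15 rad and linear speed of sleeve below 0.01 m/s); the robot touches nothing.
It fails at once if the sleeve is forced against the end stop with more than 16 N (contact force between sleeve and end_stop above 16 N).
It fails at once if the sleeve is pressed against the holder as a whole with more than 60 N (contact force between sleeve and holder above 60 N).
It fails at once if the end stop is driven back by more than 4 mm in all (distance of end_stop from where it was at the start of the episode above 0.004 m).
It fails at once if a bystander is displaced by more than 20 mm (distance of any of short_sleeve, cup, tin, weight, tweezers, stamp from where it was at the start of the episode above 0.02 m).
It also fails if it takes over 64 s, if anything falls off the work surface, if the arm or the gripper's body presses on something with over 40 N, if the wrist force passes 120 N, or if a joint passes its speed limit or range.

## Robot

A 6-joint arm with a two-finger parallel gripper is mounted at the origin on a cart in front of the work surface, level with it; the furniture and walls round the work are solid. World frame = base frame: x ahead of the robot, y to its left, z up, the work surface at z = 0. Lengths are in m, angles in degrees, forces in N, time in s.
With the tool pointing down it reaches from about 0.375 to 0.75 m from the base axis. Payload 9 kg.
Tool frame: the origin (TCP) lies where the fingers leave the gripper's body, on its centre line; the fingertips stand 73 mm ahead of it and the grasp point (between the pads) lies 54 mm ahead of it (robot.tip_reach is the distance from the TCP to the fingertips, in m); z points along the fingers, y is the line along which they close (so a half turn about z gives the same grasp; the last joint's range is limited). The gripper opens to 85 mm and grips with 20 to 120 N. Pads are 22 mm wide; open, the fingers measure 114 mm over their backs; the gripper's body (76 mm by 85 mm) begins 54 mm behind the grasp point. The pads swing forward as they close: fully open they stand 13 mm farther back than shut.
Start: joints at [-82.603, 5.964, 5.575, 89.605, 0, 77.527], TCP at [0.204, -0.564, 0.304] pointing down, gripper open.
Joint ranges: [-171.21, 171.21], [-48.23, 106.86], [-62.78, 66.21], [-105.2, 120.99], [-86.42, 89.51], [-180, 180]. Speed limits (degrees/s): [127.2, 127.2, 147.25, 180, 180, 180].

## Interface

Orientations are given as [roll, pitch, yaw] about the fixed x, y, z axes, in that order (R = Rz(yaw) Ry(pitch) Rx(roll)).
In Python, from plant import robot gives the robot as it stands. Calls block until the motion is done:
- robot.move_pose(position, orientation): joint-space move of the TCP to a pose.
- robot.line_to(position, vel=0.15, rotation=None, guard=None): straight line of the TCP; rotation=None keeps the orientation; vel is the mean speed in m/s. With guard (N) it stops when the force on the tool has changed by that much, and returns True; else False.
- robot.goto_joints(angles): joint-space move.
- robot.set_gripper(opening): finger opening in m; the grip force is fixed at half the most; returns when the fingers have stopped.
- robot.pause(seconds).
- robot.ik(position, orientation): joint angles nearest the present ones, or None.
- robot.observe(): the state.
- robot.grab_frame(name): name is "scene" or "top"; returns the picture (384x512x3 uint8, blue, green, red); there is no depth.
- robot.get_calibration(name): a dict with "vertical_fov" (degrees; the focal length in pixels is half the picture's height over the tangent of half this angle, whatever the lens; pixels are square), "cx", "cy" (the principal point, pixels), "rvec" (rotation vector, rad) and "tvec" (3), from world to camera coordinates, as OpenCV has them. Camera axes: x right, y down, z forward; pixel columns grow to the right and rows downward; lengths in m; the calibration is good to about 2 mm. A picture is of the moment at which its call begins. get_calibration takes no time and is no camera call.
A pose or a line that the arm cannot do raises robot.IKError and nothing moves.
- robot.job_done(): hands the job in; it is judged then, once.
The state is a dict: "time": time; "q": joint angles; "qvel": joint speeds; "joint_torque": joint torques, N m; "tool_pos": TCP position; "tcp_rot": TCP orientation; "ft_force": force on the tool from outside, world axes, zero at the start; "torque": the same for the moment, N m; "gripper_width": finger opening in m; "gripper_force": force on a finger pad.
Only numpy, scipy, OpenCV 4.12 (cv2) and the standard library are available. Lean on these libraries where they do the work, as an engineer would, in place of code of your own. Each camera call takes 0.05 s, during which the arm holds its last target. There are 200 camera calls.

## Working session

There is one attempt and no reset: what is moved stays moved. The work goes in short steps, each a Python script; the robot and the scene stay as the last script left them, time stands still between calls to the robot, and variables do not carry over. Pictures are saved under pics/ and viewed, at most 10 in all, crops included, and the job is handed in when it is done.

```bash
mkdir -p pics; ls; python3 - <<'E'
from plant import robot
import cv2
for n in ("scene","top"):
    f=robot.grab_frame(n); cv2.imwrite(f"pics/{n}0.png",f)
    print(n,robot.get_calibration(n))
print(robot.observe())
E
```

```text
pics
scene {'vertical_fov': 44.65491215528895, 'cx': 260.28207294568216, 'cy': 194.4789889187522, 'rvec': array([ 2.56094982, -0.64340774,  0.1564167 ]), 'tvec': array([-0.54488185,  0.16234735,  1.59060917])}
top {'vertical_fov': 52.540321827213766, 'cx': 256.73045467684005, 'cy': 194.35445349828873, 'rvec': array([ 2.09845338, -2.14826972,  0.19313908]), 'tvec': array([-0.11295295,  0.55470413,  1.61003669])}
{'time': 0.1, 'q': array([-8.26048389e+01,  5.99508102e+00,  5.53249978e+00,  8.96053142e+01,
        1.30242828e-03,  7.75273793e+01]), 'qvel': array([-0.04136358, -0.00949614,  0.1309084 , -0.00531441, -0.00038504,
       -0.01479245]), 'joint_torque': array([ 7.63451069e-03, -5.58201635e+01,  5.04725039e+01,  1.28066094e-02,
       -1.37682118e-04, -8.71718100e-06]), 'tool_pos': array([ 0.20390326, -0.56406585,  0.30321068]), 'tcp_rot': array([-1.79933988e+02, -1.59352728e-02,  1.98677718e+01]), 'ft_force': array([-0.5324326 ,  0.36562998,  0.52370006]), 'torque': array([-0.02452136, -0.03827159,  0.02344346]), 'gripper_force': 0.0, 'gripper_width': 0.08531088871460263}
```

View pics/scene0.png

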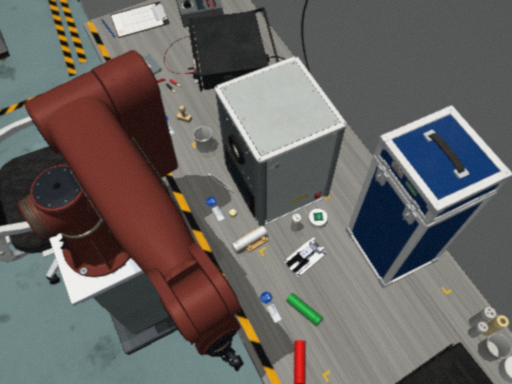

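View pics/top0.png

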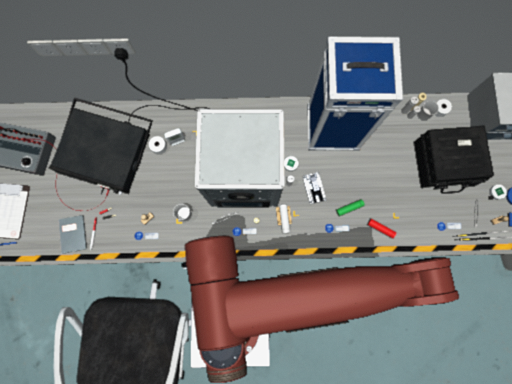

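Scene: the white/steel sleeve on the wooden rest is at scene (250,238) / top (285,218). The metal holder with black V is at scene (306,256) / top (314,187). The green (305,308) and red (300,362) cylinders are the look-alikes. I'll enlarge to confirm.

```bash
python3 - <<'E'
import cv2
t=cv2.imread("pics/top0.png")[160:242,250:360]; cv2.imwrite("pics/topc.png",cv2.resize(t,None,fx=7,fy=7,interpolation=cv2.INTER_CUBIC))
t=cv2.imread("pics/scene0.png")[195:285,220:340]; cv2.imwrite("pics/scenec.png",cv2.resize(t,None,fx=6.5,fy=6.5,interpolation=cv2.INTER_CUBIC))
E
```

```text
(no output)
```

View pics/topc.png

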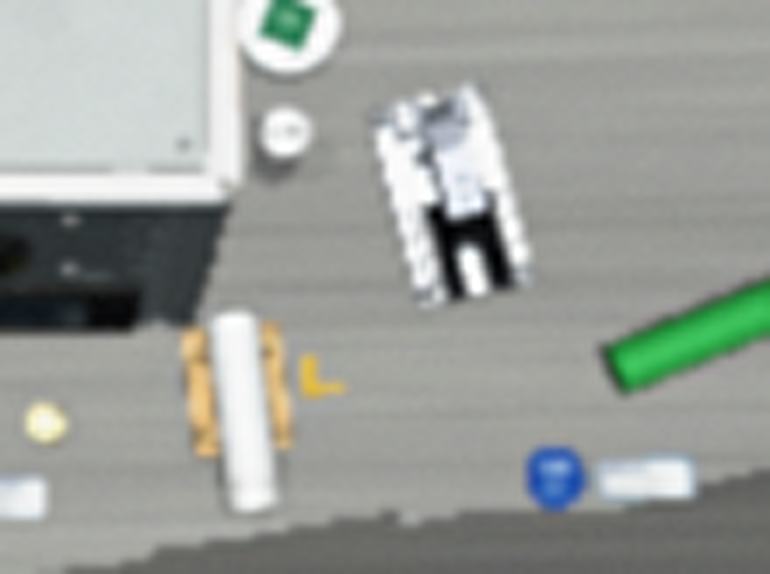

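View pics/scenec.png

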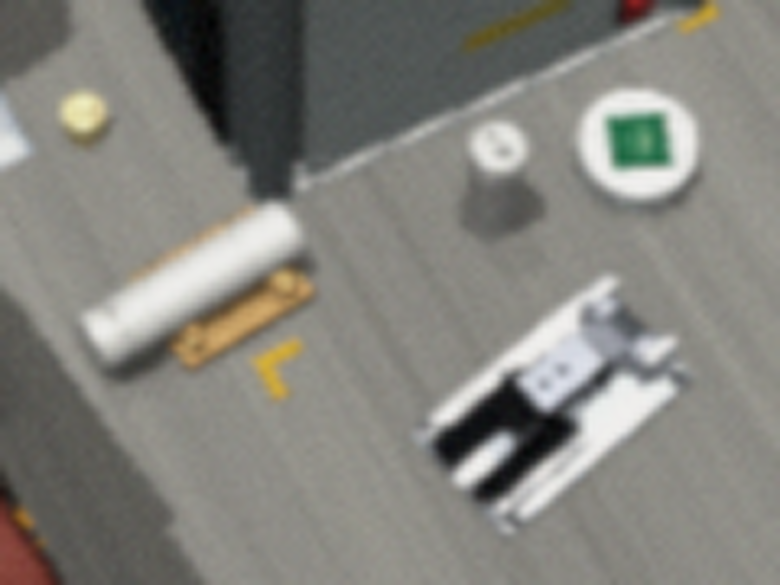

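```bash
cat > h.py <<'E'
import numpy as np, cv2
from plant import robot
def ray(name,px,z):
    c=robot.get_calibration(name); f=192/np.tan(np.radians(c["vertical_fov"]/2))
    R=cv2.Rodrigues(np.array(c["rvec"]))[0]; C=-R.T@c["tvec"]
    d=R.T@np.array([(px[0]-c["cx"])/f,(px[1]-c["cy"])/f,1]); return C+d*(z-C[2])/d[2]
def proj(name,P):
    c=robot.get_calibration(name); f=192/np.tan(np.radians(c["vertical_fov"]/2))
    K=np.array([[f,0,c["cx"]],[0,f,c["cy"]],[0,0,1]]); return cv2.projectPoints(np.array(P,float).reshape(-1,3),np.array(c["rvec"]),np.array(c["tvec"]),K,None)[0][:,0]
E
cat > m.py <<'E'
from h import *
np.set_printoptions(precision=4,suppress=True)
T=lambda u,v:((u+.5)/7-.5+250,(v+.5)/7-.5+160)
S=lambda u,v:((u+.5)/6.5-.5+220,(v+.5)/6.5-.5+195)
for n in("top","scene"):
    c=robot.get_calibration(n);R=cv2.Rodrigues(np.array(c["rvec"]))[0];print(n,"cam",-R.T@c["tvec"])
def sh(l,n,M,p,z):
    a=[ray(n,M(*q),z)[:2] for q in p]; print(l,n,*a); return a
def ang(a,b): d=b-a; return np.degrees(np.arctan2(d[1],d[0])),np.hypot(*d)
a=sh("sleeve h,f","top",T,[(254,507),(233,313)],.036);print(ang(*a))
a=sh("sleeve top-edge h,f","scene",S,[(100,335),(283,220)],.031);print(ang(*a))
for n,M,p in(("top",T,[(425,303),(530,280),(475,85),(378,118)]),("scene",S,[(422,432),(510,527),(685,375),(612,280)])):
    a=sh("holder NL NR FR FL",n,M,p,.01)
    print(ang(a[0],a[3]),ang(a[1],a[2]),ang(a[1],a[0]),"ctr",np.mean(a,0))
sh("cabinet edge","top",T,[(195,325)],0);sh("cabinet edge","scene",S,[(260,200),(305,187)],0)
sh("tin,short","top",T,[(289,22)],.028);sh("short","top",T,[(284,132)],.085);sh("weight","top",T,[(46,423)],.03)
E
python3 m.py
```

```text
top cam [ 0.2475 -0.1272  1.6838]
scene cam [ 0.1926 -0.8223  1.4629]
sleeve h,f top [ 0.3898 -0.2454] [ 0.5087 -0.2369]
(np.float64(4.085353587834681), np.float64(0.11925755589832647))
sleeve top-edge h,f scene [ 0.3934 -0.2429] [ 0.5059 -0.2303]
(np.float64(6.3939162617879735), np.float64(0.11316907428280075))
holder NL NR FR FL top [ 0.5163 -0.3583] [ 0.5292 -0.4243] [ 0.6549 -0.3965] [ 0.635  -0.3344]
(np.float64(11.381919792918241), np.float64(0.12112225473432557)) (np.float64(12.470945678469029), np.float64(0.1287160486882959)) (np.float64(101.0902866531925), np.float64(0.06732742079072312)) ctr [ 0.5839 -0.3784]
holder NL NR FR FL scene [ 0.5165 -0.3593] [ 0.5303 -0.4239] [ 0.6502 -0.3961] [ 0.6449 -0.3331]
(np.float64(11.553874449172499), np.float64(0.13109519435478675)) (np.float64(13.053609690912346), np.float64(0.12309052455797097)) (np.float64(102.11166141512265), np.float64(0.06604195420898669)) ctr [ 0.5855 -0.3781]
cabinet edge top [ 0.5074 -0.2153]
cabinet edge scene [ 0.5074 -0.2014] [ 0.5321 -0.206 ]
tin,short top [ 0.694  -0.2791]
short top [ 0.6104 -0.2682]
weight top [ 0.4444 -0.1208]
```

Steel sleeve on the rest is confirmed (grey, headed end toward the robot; the green and red ones lie loose). Next, fit the holder and grasp the sleeve.

```bash
cat >> h.py <<'E'
def T(u,v): return ((u+.5)/7-.5+250,(v+.5)/7-.5+160)
def S(u,v): return ((u+.5)/6.5-.5+220,(v+.5)/6.5-.5+195)
E
python3 - <<'E'
from h import *
from scipy.optimize import least_squares
np.set_printoptions(precision=4,suppress=True)
L=np.array([[-38,36,10],[-38,-36,10],[92,-36,10],[92,36,10]])/1e3
t=np.array([T(*p) for p in[(425,303),(530,280),(475,85),(378,118)]]);s=np.array([S(*p) for p in[(422,432),(510,527),(685,375),(612,280)]])
def W(p,L):
    c,q=np.cos(p[2]),np.sin(p[2]); return np.c_[p[0]+c*L[:,0]-q*L[:,1],p[1]+q*L[:,0]+c*L[:,1],L[:,2]]
r=least_squares(lambda p:np.r_[(proj("top",W(p,L))-t).ravel(),(proj("scene",W(p,L))-s).ravel()],[.556,-.384,.2],loss="soft_l1")
print("holder",r.x,np.degrees(r.x[2]),r.fun.reshape(-1,2))
y=np.radians(4.5);h=np.array([.391,-.2445]);g=h+.016*np.array([np.cos(y),np.sin(y)])
o=[180,0,4.5]
robot.move_pose([*g,.22],o)
print(robot.line_to([*g,.083],.12,guard=12), robot.observe()["tool_pos"])
robot.set_gripper(0.02)
o_=robot.observe();print(o_["gripper_width"],o_["gripper_force"],o_["ft_force"],o_["tool_pos"],o_["time"])
print(robot.ik([.5,-.39,.15],[180,0,12.3]))
E
```

```text
holder [ 0.5589 -0.3839  0.207 ] 11.860509878136932 [[-0.394   0.4585]
 [ 0.5932  0.0162]
 [ 0.8105 -0.33  ]
 [-1.1142 -1.4105]
 [-1.0028 -0.4268]
 [ 0.143   0.9601]
 [ 2.2121  0.2068]
 [-1.3698 -0.359 ]]
False [ 0.4073 -0.2436  0.0838]
0.03137898958813691 59.18641269207001 [-2.6164 -4.344   3.2447] [ 0.407  -0.2442  0.0836] 3.3833
[-49.7474  13.4491  -2.2083  74.3426   0.     117.9526]
```

```bash
cat >> h.py <<'E'
H=np.array([.5589,-.3839]); YAW=11.9; ZO=.0526; FO=.104
def tgt(x,z,y=0.,H=H,yaw=YAW):
    "TCP for sleeve foot at holder x,y and axis height z"
    a=np.radians(yaw);u=np.array([np.cos(a),np.sin(a)]);n=np.array([-u[1],u[0]])
    return [*(H+u*(x-FO)+n*y),z+ZO]
E
python3 - <<'E'
from h import *
p=robot.observe()["tool_pos"]
robot.line_to([p[0],p[1],.16],.12)
robot.move_pose(tgt(-.045,.107),[180,0,YAW])
robot.line_to(tgt(-.045,.06),.1)
robot.pause(.3)
o=robot.observe();print(o["tool_pos"],tgt(-.045,.06),o["ft_force"],o["tcp_rot"],o["gripper_width"],o["time"])
t=robot.grab_frame("top")[165:225,285:345];s=robot.grab_frame("scene")[215:285,270:340]
cv2.imwrite("pics/c2.png",np.hstack([cv2.resize(t,(400,400),interpolation=cv2.INTER_CUBIC),cv2.resize(s,(400,400),interpolation=cv2.INTER_CUBIC)]))
E
```

```text
[ 0.41326183 -0.41492147  0.11318981] [np.float64(0.413102161219835), np.float64(-0.41462442362409785), 0.1126] [ 0.315257    0.06700604 -3.14904074] [ 1.79951297e+02 -1.78784458e-02  1.18977770e+01] 0.03137376375624655 5.8083
```

View pics/c2.png

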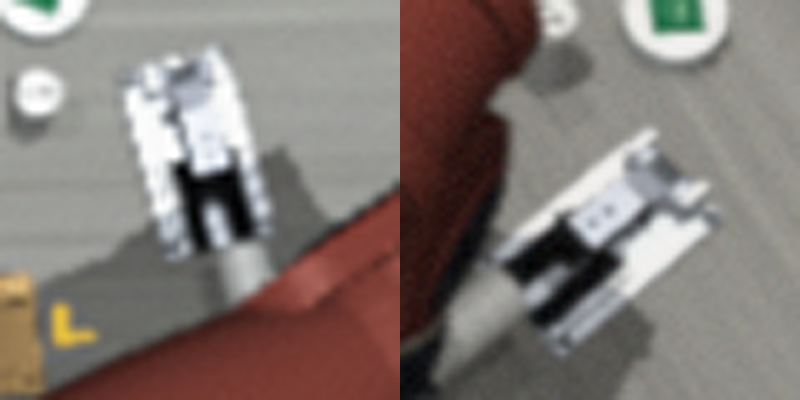

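```bash
python3 - <<'E'
from h import *
a=np.radians(YAW);u=np.array([np.cos(a),np.sin(a),0]);n=np.array([-u[1],u[0],0]);H3=np.array([*H,0])
out=[]
tp=robot.observe()["tool_pos"]; foot=tp+u*FO-[0,0,ZO]
for nm,(r0,c0,w) in {"top":(180,297,36),"scene":(240,275,40)}.items():
    f=robot.grab_frame(nm)[r0:r0+w,c0:c0+w];k=400/w
    im=cv2.resize(f,(400,400),interpolation=cv2.INTER_CUBIC)
    P=lambda X:((proj(nm,X)-[c0,r0]+.5)*k-.5)
    def pl(X,col): cv2.polylines(im,[np.int32(np.round(P(X)*8))],False,col,1,cv2.LINE_AA,3)
    pl([H3+u*x+n*y+[0,0,.01] for x,y in((-.038,.036),(-.038,-.036),(.092,-.036),(.092,.036),(-.038,.036))],(0,0,255))
    pl([H3+u*-.038+[0,0,.01],H3+u*.09+[0,0,.01]],(255,0,255))
    th=np.linspace(0,2*np.pi,30)
    for s in(0,-.03): pl([foot+u*s+.0165*(n*np.cos(t)+np.array([0,0,1])*np.sin(t)) for t in th],(0,255,0))
    out.append(im)
cv2.imwrite("pics/c3.png",np.hstack(out))
E
```

```text
(no output)
```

View pics/c3.png

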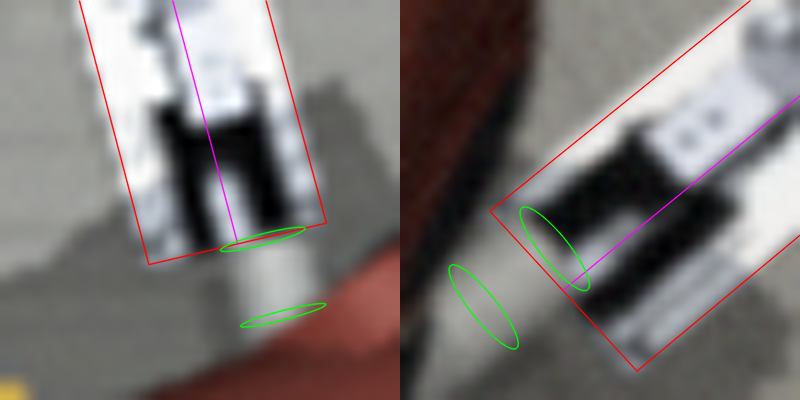

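```bash
cat >> h.py <<'E'
def force(k=6,yaw=YAW):
    a=np.radians(yaw);f=[]
    for _ in range(k): robot.pause(.02); f.append(robot.observe()["ft_force"])
    f=np.mean(f,0);c,s=np.cos(a),np.sin(a); return np.array([c*f[0]+s*f[1],-s*f[0]+c*f[1],f[2]])
E
python3 - <<'E'
from h import *
np.set_printoptions(precision=4,suppress=True)
robot.line_to(tgt(-.024,.06),.05); robot.line_to(tgt(-.024,.042),.05)
robot.pause(.2);f0=force();print("base",f0)
y=0.;z=.042
for i in range(16):
    z-=.001; robot.line_to(tgt(-.024,z,y),.02); f=force(4)-f0
    print("%.4f %.4f"%(z,robot.observe()["tool_pos"][2]-ZO),f)
    if np.linalg.norm(f[1:])>2.2: break
print(robot.observe()["time"])
E
```

```text
base [-0.1447  0.0424 -2.5556]
0.0410 0.0410 [ 0.2836 -0.1226 -0.1926]
0.0400 0.0400 [ 0.0515 -0.0454 -0.0915]
0.0390 0.0390 [ 0.5742 -0.2141 -0.4951]
0.0380 0.0379 [ 0.079   0.2675 -0.2977]
0.0370 0.0370 [ 0.2483  0.4588 -0.5506]
0.0360 0.0359 [0.3024 0.7366 0.0875]
0.0350 0.0350 [ 0.1423 -0.3818  0.2281]
0.0340 0.0340 [-0.1595 -0.3382 -0.605 ]
0.0330 0.0330 [0.1614 0.3445 0.273 ]
0.0320 0.0320 [ 0.266  -0.2743 -0.016 ]
0.0310 0.0311 [0.1835 0.0556 0.9358]
0.0300 0.0301 [-0.2607 -0.0753  2.1932]
0.0290 0.0292 [-1.0111  0.0882  3.4869]
11.5
```

```bash
python3 - <<'E'
from h import *
np.set_printoptions(precision=2,suppress=True)
robot.line_to(tgt(-.024,.0312),.02); robot.pause(.1)
f0=np.array([-.14,.04,-2.56]); y=0.;z=.0312;x=-.024
while x<.0235:
    x+=.002 if x<.016 else .0015
    robot.line_to(tgt(x,z,y),.02); f=force(3)-f0
    print("x%.4f y%.4f"%(x,y),f,robot.observe()["torque"])
    if f[0]<-11 or abs(f[1])>7 or abs(f[2])>14: print("stop");break
    y+=np.clip(f[1]*.0001,-.0003,.0003)
o=robot.observe();print(o["time"],o["tool_pos"],o["gripper_width"])
E
```

```text
x-0.0220 y0.0000 [ 0.56 -0.67  0.87] [-0.17 -0.12 -0.13]
x-0.0200 y-0.0001 [0.04 0.11 0.97] [-0.14 -0.09 -0.08]
x-0.0180 y-0.0001 [ 1.04 -0.92  0.59] [-0.12 -0.05 -0.03]
x-0.0160 y-0.0001 [ 0.62 -0.48  0.47] [-0.02 -0.04  0.03]
x-0.0140 y-0.0002 [0.51 0.39 1.12] [ 0.04 -0.05  0.03]
x-0.0120 y-0.0002 [0.29 0.71 0.66] [ 0.   -0.01  0.02]
x-0.0100 y-0.0001 [0.5  0.17 0.91] [ 0.02 -0.01  0.06]
x-0.0080 y-0.0001 [-0.43  0.3   0.56] [ 0.06 -0.09 -0.01]
x-0.0060 y-0.0000 [ 0.78 -0.14  1.01] [ 0.05 -0.02 -0.02]
x-0.0040 y-0.0001 [ 0.6  -0.13  0.12] [-0.01 -0.05 -0.01]
x-0.0020 y-0.0001 [ 0.93 -0.41  0.2 ] [-0.01 -0.08 -0.  ]
x0.0000 y-0.0001 [0.52 0.04 0.37] [ 0.09 -0.04  0.04]
x0.0020 y-0.0001 [ 0.93 -0.46  0.66] [ 0.06 -0.07  0.05]
x0.0040 y-0.0001 [0.81 0.32 0.51] [ 0.08 -0.03  0.05]
x0.0060 y-0.0001 [-3.04  0.62  2.01] [-0.03  0.74  0.11]
x0.0080 y-0.0001 [-3.96  0.13  2.  ] [-0.09  0.81  0.11]
x0.0100 y-0.0000 [-3.98  0.    2.44] [-0.18  0.76  0.11]
x0.0120 y-0.0000 [-4.07 -0.14  2.78] [-0.25  0.88  0.17]
x0.0140 y-0.0001 [-5.49 -0.1   2.5 ] [-0.25  0.89  0.09]
x0.0160 y-0.0001 [-4.95 -0.25  2.35] [-0.28  1.04  0.09]
x0.0175 y-0.0001 [-5.72  0.14  3.02] [-0.23  1.11  0.15]
x0.0190 y-0.0001 [-2.72  0.51  3.34] [-0.14  0.63  0.28]
x0.0205 y-0.0000 [-4.33 -0.39  4.37] [-0.26  0.9   0.16]
x0.0220 y-0.0001 [-5.05 -0.44  3.7 ] [-0.32  0.96  0.21]
x0.0235 y-0.0001 [-4.82 -0.73  4.18] [-0.29  1.11  0.18]
19.3583 [ 0.48 -0.4   0.08] 0.03148321175353303
```

```bash
cat > push.py <<'E'
from h import *
np.set_printoptions(precision=2,suppress=True)
f0=np.array([-.14,.04,-2.56]); y=-.0001;z=.0312;x=.0235;hist=[]
while x<.044:
    x+=.0005
    robot.line_to(tgt(x,z,y),.01); f=force(3)-f0
    print("x%.4f"%x,f,round(float(robot.observe()["torque"][1]),2))
    hist.append(f[0])
    if f[0]<np.median(hist[-10:])-2.5 or f[0]<-9: print("rise",x);break
    if abs(f[1])>7: print("lat");break
o=robot.observe();print(o["time"],o["gripper_width"])
E
python3 push.py
```

```text
x0.0240 [-5.82 -0.5   3.86] 1.22
x0.0245 [-6.78 -0.98  4.15] 1.25
x0.0250 [-6.64 -0.3   4.17] 1.34
x0.0255 [-6.12 -1.14  4.14] 1.31
x0.0260 [-6.95 -0.13  4.2 ] 1.31
x0.0265 [-6.33 -0.15  3.83] 1.3
x0.0270 [-6.83 -0.26  4.35] 1.33
x0.0275 [-6.88 -0.65  4.65] 1.34
x0.0280 [-6.75 -0.3   4.67] 1.35
x0.0285 [-6.75 -0.26  4.37] 1.4
x0.0290 [-6.79  0.3   4.44] 1.42
x0.0295 [-6.71  0.33  4.67] 1.39
x0.0300 [-6.72  0.22  4.62] 1.38
x0.0305 [-7.08 -0.12  4.14] 1.38
x0.0310 [-7.01 -0.24  4.93] 1.41
x0.0315 [-7.22  0.19  5.09] 1.4
x0.0320 [-7.7   0.11  4.97] 1.42
x0.0325 [-7.54 -0.32  4.64] 1.45
x0.0330 [-7.21 -0.15  4.93] 1.44
x0.0335 [-7.2  -0.34  5.59] 1.42
x0.0340 [-7.05 -0.07  5.1 ] 1.48
x0.0345 [-7.27 -0.24  5.03] 1.46
x0.0350 [-7.52  0.32  5.16] 1.52
x0.0355 [-8.    0.34  5.24] 1.52
x0.0360 [-7.41  0.23  5.6 ] 1.59
x0.0365 [-8.27  0.55  5.5 ] 1.48
x0.0370 [-8.    0.2   4.92] 1.52
x0.0375 [-7.84  0.58  5.7 ] 1.55
x0.0380 [-7.25 -0.01  5.61] 1.6
x0.0385 [-7.82 -0.    5.68] 1.52
x0.0390 [-7.94 -0.22  5.32] 1.54
x0.0395 [-7.9   0.05  6.19] 1.51
x0.0400 [-7.62  0.12  6.02] 1.53
x0.0405 [-7.59  0.11  5.81] 1.5
x0.0410 [-8.02  0.44  6.  ] 1.57
x0.0415 [-8.   -0.11  5.54] 1.6
x0.0420 [-8.69  0.41  6.  ] 1.75
x0.0425 [-10.09  -0.22   6.78] 2.09
rise 0.04250000000000002
30.7583 0.03159075827688582
```

```bash
python3 - <<'E'
from h import *
np.set_printoptions(precision=2,suppress=True)
f0=np.array([-.14,.04,-2.56]); y=-.0001;z=.0312;x=.0425
while x<.0475:
    x+=.0003
    robot.line_to(tgt(x,z,y),.01); f=force(4)-f0
    print("x%.4f"%x,f,round(float(robot.observe()["torque"][1]),2))
    if f[0]<-16.3: break
o=robot.observe();print(o["time"],o["gripper_width"],o["tool_pos"]-tgt(x,z,y))
t=robot.grab_frame("top")[165:215,290:340];s=robot.grab_frame("scene")[220:280,265:325]
cv2.imwrite("pics/c4.png",np.hstack([cv2.resize(t,(400,400),interpolation=cv2.INTER_CUBIC),cv2.resize(s,(400,400),interpolation=cv2.INTER_CUBIC)]))
E
```

```text
x0.0428 [-11.89   0.12   7.14] 2.28
x0.0431 [-12.43   0.6    6.85] 2.53
x0.0434 [-13.78   0.56   8.08] 2.71
x0.0437 [-14.9    1.06   8.93] 2.89
x0.0440 [-15.6    0.87   8.74] 3.04
x0.0443 [-17.     0.91   9.51] 3.31
32.6583 0.0314393911027181 [-0. -0. -0.]
```

View pics/c4.png

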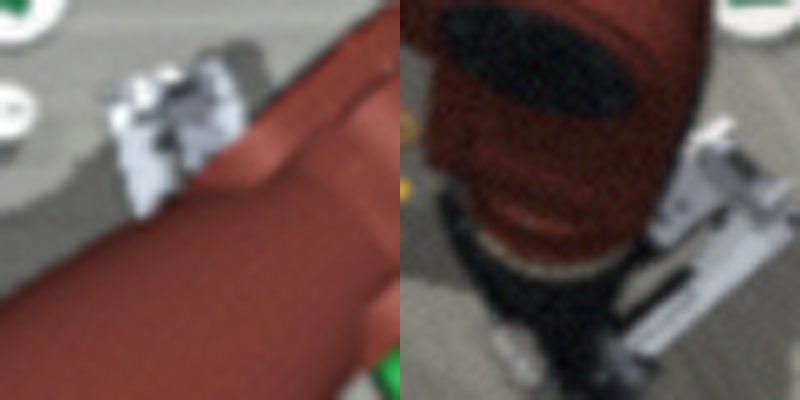

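The top view shows the foot inside under the hold-down arm, and the wrist hides the rest. The force rose sharply and in step, so the sleeve is on the stop at about 9 N. I'll push a touch more, hold, relax and release.

```bash
python3 - <<'E'
from h import *
np.set_printoptions(precision=2,suppress=True)
f0=np.array([-.14,.04,-2.56]); y=-.0001;z=.0312
robot.line_to(tgt(.0447,z,y),.01); robot.pause(.3); print(force()-f0)
robot.line_to(tgt(.0437,z,y),.01); robot.pause(.1); print(force()-f0)
robot.set_gripper(.040); print(force()-f0)
robot.set_gripper(.085); print(force()-f0)
p=robot.observe()["tool_pos"]; robot.line_to([p[0],p[1],.24],.12)
robot.move_pose([.25,-.50,.30],[180,0,YAW]); robot.pause(.3)
o=robot.observe();print(o["time"],o["ft_force"])
t=robot.grab_frame("top")[170:220,290:340];s=robot.grab_frame("scene")[220:280,265:325]
cv2.imwrite("pics/c5.png",np.hstack([cv2.resize(t,(400,400),interpolation=cv2.INTER_CUBIC),cv2.resize(s,(400,400),interpolation=cv2.INTER_CUBIC)]))
E
```

```text
[-18.12   0.87   9.46]
[-13.03   0.16   7.7 ]
[ 0.24 -0.1   2.35]
[-0.06  0.09  2.94]
37.65 [ 0.15 -0.36 -0.33]
```

View pics/c5.png

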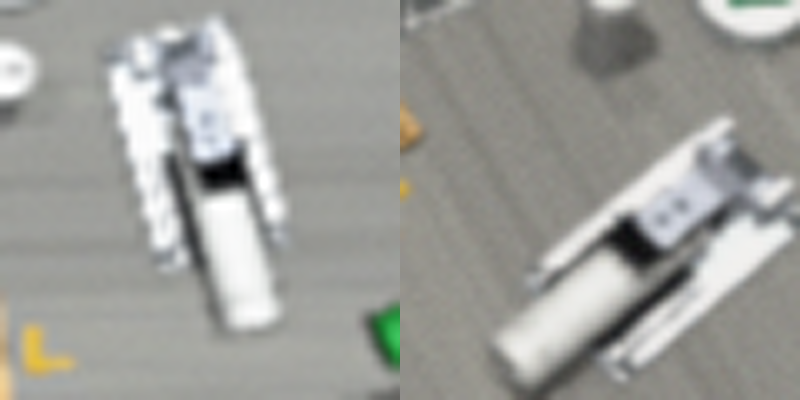

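The sleeve lies in line in the V-way. In the top crop its head is at (250,322), and its foot end runs under the dark lip at (222,180). About 70 mm is visible, which puts the foot at about holder x = +37 mm. The arm rests on it and nothing else has moved, so I'm handing in.

```bash
python3 -c "
from plant import robot
print(robot.job_done())"
```

```text
the job is handed in; nothing more can be done
None
```

The sleeve is lodged in the holder, head toward the robot: it went under the hold-down arm, was pressed on the end stop with an estimated 10 N, then released, and the job was handed in at about 38 s. The verdict was not shown, and the final gap to the stop (2.5 mm limit) was too fine to check in the pictures.

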